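# Roll the pressing roller home under the packet shelf

### The arm

A 6-joint arm with a two-finger parallel gripper is mounted at the origin on the work surface. World frame = base frame: x ahead of the robot, y to its left, z up, the work surface at z = 0. Lengths are in m, angles in rad, forces in N, time in s.
With the tool pointing down it reaches from about 0.35 to 0.975 m from the base axis. Payload 7.1 kg.
Tool frame: the origin (TCP) lies between the finger pads; the fingertips stand 8 mm ahead of it and the grasp point (between the pads) lies 11 mm behind it (bot.tips_ahead is the distance from the TCP to the fingertips, in m); z points along the fingers, y is the direction in which the jaws open and shut (so a half turn about z gives the same grasp; the last joint's range is limited). The gripper opens to 88 mm and grips with 3 to 60 N. Pads are 20 mm wide; open, the fingers measure 115 mm over their backs; the gripper's body (75 mm by 178 mm) begins 61 mm behind the grasp point.
Start: joints at [1.086, 0.423, 1.63, -0, 1.089, -0.019], TCP at [0.281, 0.558, 0.231] pointing down, gripper open.
Joint ranges: [-3, 3], [-0.9, 2.11], [0.09, 2.58], [-1.31, 4.45], [0.11, 2.69], [-2.54, 2.54]. Speed limits (rad/s): [2.39, 2.39, 3.01, 3.14, 3.14, 3.14].

### API

Orientations are given as a 3x3 rotation matrix whose columns are the frame's x, y, z axes.
In Python, from bench import bot, vision, spotter gives the robot as it stands.
- The arm moves only by the tool drive_tool, never from a script. Its argument "targets" is a list that holds one entry, the list of rows, each a list of 7 numbers: the turn, a rotation vector about the tool's x, y, z in rad, then the shift along the tool's x, y, z in m, then the closure, from 0 (fully open) to 1 (shut). A call has 1 to 10 rows; each row shifts and turns the commanded pose from where the row before left it, along the tool's axes as they then stand; what a row does not reach is not made up. A row lasts 1/10 s, in which the tool goes at most 50 mm and 8.59 degrees, less where a joint would pass 70% of its speed; a pose out of reach is approached as far as the arm can. A call with a gripper value outside its range is refused whole. The fingers move at their own pace and stop on an object; the grip force is fixed at half the most. Time passes only in rows, so rows that do not move let the fingers close. It gives the time, the measured TCP pose, the force and the opening at its end, in the units of the state.
- bot.sense(): the state, without advancing time (a new reading comes with each control period).
- vision.grab_frame(name): name is "side" or "top" or "wrist"; returns (picture, depth): 480x640x3 uint8, red, green, blue; 480x640 float32, m along the optical axis (not along the pixel's ray), 0 where there is no reading.
- vision.camera_info(name): a dict with "camera_matrix" (3x3 intrinsics, pixels), "rvec" (rotation vector, rad) and "tvec" (3), from world to camera coordinates, as OpenCV has them. Camera axes: x right, y down, z forward; pixel columns grow to the right and rows downward; lengths in m; the calibration is good to about 2 mm. A picture is of the moment at which its call begins: read the wrist's pose just before it. camera_info takes no time and is no camera call; for the wrist camera it gives the pose at the moment of the call.
- bot.close_job(): hands the job in, once; it reports no verdict.
Trained networks look in the newest picture that a camera, given by its name, has taken for a name from the list of things; names that differ only in an ending like _2 or _b are one class to them, and where a whole thing is asked for, a point or a joint stands for the part that bears it (a point fixed in the world has none). Each returns a list of dicts, best first, with "p" (0 to 1); they miss things now and then, are a little off and sometimes report something else, mostly with a low value. They report only what shows in the picture. A call takes as long as a camera call. They do not tell look-alikes from the thing itself.
- spotter.find_in(camera, name): "point" ([x, y, z] in m, in the coordinates of the camera as it stood for that picture, good to about 4 mm: the middle of the surface that is visible of it).
- spotter.trace(camera, name): "pixels" (480x640 bool, what is visible of it).
The state is a dict: "time": time; "joint_pos": joint angles; "dq": joint speeds; "tau": joint torques, N m; "ee_pos": TCP position; "tcp_rot": TCP orientation; "wrist_force": force on the tool from outside, world axes, zero at the start; "torque": the same for the moment, N m; "gripper_width": opening from 0.0 (shut) to 1.0 (fully open).
Only numpy, scipy, OpenCV 4.12 (cv2) and the standard library are available. Lean on these libraries where they do the work, as an engineer would, in place of code of your own. Each camera call takes 0.05 s, during which the arm holds its last target. There are 200 camera calls.

### The job

Roll the wooden pressing roller along the table, without lifting it, into its bay under the clear shelf, so that it ends at rest against the red-striped stop rail, square to it and roughly midway along it. The shelf leaves no room above the bay, so slant the hand to reach in under its edge; bring the roller gently to the stop, do not bump the bay, and leave the gold packets, jar and bowl where they are.

Things in the scene. Friction and masses are not known exactly. Their poses are not given: they have to be found in the camera images.
- roller: Pale hardwood cylinder lying on the table, diameter 64 mm, 180 mm long, about 0.4 kg, brass bands at its ends, a red stripe along it. Origin at its centre, on its axis, 32 mm up; y along the cylinder; z through the stripe (on top at the start), turning as it rolls. Starts 110 to 170 mm short of its place, up to 15 mm off the rail's middle and 0.2 rad out of square. Coasts only a few centimetres.
- bay: Fixed wooden roller bay to the robot's left, with a clear shelf over it; open at its front (-x) and ends. Origin on the table, under the axis of the parked roller, at the rail's mid-length; x points inward (the way the roller has to roll, about the robot's left), y along the stop rail, z up. Offsets given below are in this frame. The parked roller, touching the stop, has its axis at x = 0.
- shelf_edge (a point): Middle of the lower front edge of the clear acrylic shelf: x = -30 mm, y = 0, z = 135 mm. The shelf is 8 mm thick, spans x = -30 to +105 mm and y = -160 to +160 mm, stands on two posts behind the rail (x = 54 to 94 mm, y = -140 and +140 mm) and carries gold packets up to 75 mm higher.
- stop_face (a point): Middle of the stop rail's face (red strip near its top), at x = +32 mm, z = 21 mm. The rail is 42 mm high, 22 mm thick and 300 mm long along y (y = -150 to +150 mm). Nothing lies on the table in front of it but the roller.
- packet_a: Bystander: gold packet 70 x 55 mm, 36 mm high, beside the roller's path, on the side away from the robot. Origin under its centre.
- packet_b: Bystander: gold packet 70 x 55 mm, 36 mm high, in the open, behind where the roller starts. Origin under its centre.
- packet_c: Bystander: gold packet 70 x 55 mm, 36 mm high, beyond the end of the bay away from the robot. Origin under its centre.
- packet_pile: Bystander: two gold packets bound as one block 70 x 55 mm, 72 mm high, behind the bay. Origin under its centre.
- jar: Bystander: jar with red cap, diameter 60 mm, 85 mm high, behind the bay. Origin under its centre.
- bowl: Bystander: white bowl, diameter 100 mm, 45 mm high, behind where the roller starts. Origin under its centre.
Things that resemble listed ones, but are neither listed nor needed, are in the scene too. There is more than one size of the roller; the one meant has the size given above.

How it is judged:
On the way:
1. the roller has truly rolled on the table, not just slid: its stripe has turned from the top to below its middle (angle between roller's own z axis and vertical above 1.8 rad and height (world z) of roller below 0.042 m).
At the end, for the whole second after the job is handed in: The roller lies at rest on the table in its bay: within 8 mm of touching the stop rail, within 4 degrees of square to it, its middle within 35 mm of the rail's middle (x of roller in the frame of bay between -0.008 and 0.006 m and y of roller in the frame of bay between -0.035 and 0.035 m and angle between the y axis of roller and the y axis of bay, either way round below 0.07 rad and height (world z) of roller below 0.038 m and linear speed of roller below 0.01 m/s and angular speed of roller below 0.3 rad/s).
It fails at once if the roller is lifted more than 15 mm off the table (height (world z) of roller above 0.047 m).
It fails at once if the roller is slammed or forced against the bay with more than 40 N (contact force between roller and bay above 40 N).
It fails at once if the hand or arm bumps the bay with more than 15 N (contact force between any of the arm, the fingers and bay above 15 N).
It fails at once if a packet, the jar or the bowl is moved more than 25 mm (distance of any of packet_a, packet_b, packet_c, packet_pile, jar, bowl from where it was at the start of the episode above 0.025 m).
It also fails if it takes over 35 s, if anything falls off the work surface, if the arm or the gripper's body presses on something with over 40 N, if the wrist force passes 120 N, or if a joint passes its speed limit or range.

## Working session

There is one attempt and no reset: what is moved stays moved. The work goes in short steps, Python scripts to look and compute and a tool call to move; the robot and the scene stay as the last step left them, time stands still between calls to the robot, and variables do not carry over. Pictures are saved under pics/ and viewed, about 8 in all and at most 12, crops included, and the job is handed in when it is done.

Besides the shell and the picture viewer there is one more tool, called after "Emit:" as a command line: name --argument value ..., lists and objects as JSON in quotes. drive_tool: Moves the arm, as the interface text tells. Its arguments: {"type":"object","properties":{"targets":{"type":"array","items":{"type":"array","items":{"type":"array","items":{"type":"number"}}}}},"required":["targets"]}

```bash
mkdir -p pics; cat > h.py <<'E'
import numpy as np, cv2
from bench import bot, vision, spotter
def cam(n):
    c=vision.camera_info(n); R=cv2.Rodrigues(np.array(c["rvec"],float))[0]
    return np.array(c["camera_matrix"]),R,np.array(c["tvec"],float).ravel()
def c2w(n,p):
    K,R,t=cam(n); return R.T@(np.array(p)-t)
def cloud(n,d,mask=None):
    K,R,t=cam(n); v,u=np.nonzero((d>0) if mask is None else (d>0)&mask)
    z=d[v,u]; P=np.stack([(u-K[0,2])*z/K[0,0],(v-K[1,2])*z/K[1,1],z],1)
    return (P-t)@R,u,v
def proj(n,p):
    K,R,t=cam(n); q=K@(R@np.array(p)+t); return q[:2]/q[2]
def save(f,im): cv2.imwrite("pics/"+f,im[:,:,::-1])
E
python3 - <<'E'
from h import *
for n in ("top","side"):
    im,d=vision.grab_frame(n); save(n+"0.png",im); np.savez("f_"+n,im=im,d=d)
    for k in ("roller","bay","packet_a","jar","bowl","packet_pile"):
        for r in spotter.find_in(n,k)[:6]: print(n,k,round(r["p"],2),c2w(n,r["point"]).round(3),proj(n,c2w(n,r["point"])).round())
s=bot.sense(); print(s["time"],s["tcp_rot"],s["ee_pos"])
E
```

```text
top roller 0.84 [0.451 0.089 0.058] [310. 268.]
top roller 0.82 [ 0.69  -0.207  0.044] [446. 163.]
top roller 0.58 [0.181 0.29  0.085] [208. 397.]
top bay 0.94 [0.503 0.245 0.145] [232. 239.]
top bay 0.57 [0.646 0.339 0.082] [194. 172.]
top packet_a 0.88 [0.715 0.17  0.041] [276. 147.]
top packet_a 0.86 [ 0.34  -0.172  0.033] [427. 322.]
top packet_a 0.55 [0.651 0.035 0.035] [336. 178.]
top jar 0.76 [0.647 0.335 0.084] [195. 172.]
top bowl 0.57 [ 0.508 -0.187  0.018] [433. 246.]
top packet_pile 0.81 [0.492 0.387 0.071] [169. 245.]
side roller 0.84 [ 0.681 -0.217  0.041] [490. 317.]
side roller 0.81 [0.445 0.072 0.054] [310. 274.]
side roller 0.69 [0.208 0.287 0.08 ] [161. 252.]
side roller 0.22 [0.507 0.235 0.14 ] [291. 190.]
side bay 0.76 [0.507 0.235 0.14 ] [291. 190.]
side packet_a 0.89 [ 0.334 -0.179  0.036] [336. 394.]
side packet_a 0.84 [0.651 0.024 0.033] [400. 253.]
side packet_a 0.8 [0.71  0.16  0.035] [383. 207.]
side bowl 0.77 [ 0.511 -0.175  0.023] [409. 349.]
side bowl 0.46 [0.445 0.069 0.057] [310. 274.]
side packet_pile 0.5 [0.506 0.415 0.07 ] [253. 171.]
0.7 [[-8.93459389e-01  4.49143986e-01 -4.39887965e-06]
 [ 4.49143986e-01  8.93459389e-01  2.10538770e-05]
 [ 1.33864425e-05  1.68350537e-05 -1.00000000e+00]] [0.28068087 0.55840502 0.23068591]
```

View pics/top0.png

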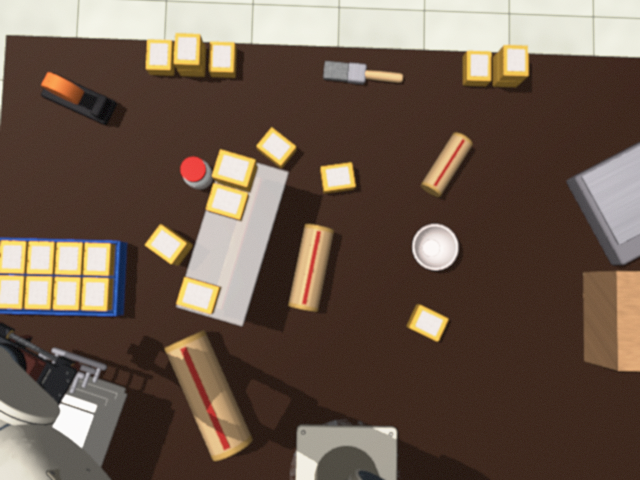

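View pics/side0.png

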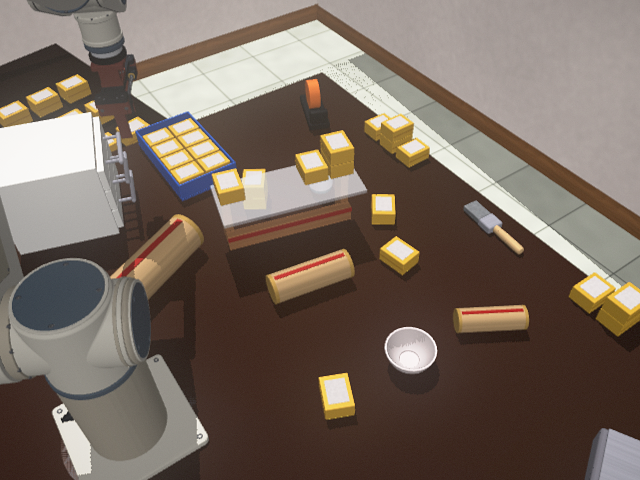

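The top view has three rollers: a small one (446,163), a large one (208,397) and a middle one (312,268) in front of the shelf. The middle one looks right. Next I check sizes and fit the bay from depth.

```bash
python3 - <<'E'
from h import *
for n in ("top","side"):
    f=np.load(f"f_{n}.npz"); im,d=f["im"],f["d"]
    spotter_m=None
    vision.grab_frame(n)
    P,u,v=cloud(n,d)
    for r in spotter.trace(n,"roller")[:3]:
        m=cv2.erode(r["pixels"].astype(np.uint8),np.ones((3,3)))>0
        m0=r["pixels"]; Q,uu,vv=cloud(n,d,m0); Q=Q[Q[:,2]>.012]
        top=Q[Q[:,2]>np.percentile(Q[:,2],98)-0.012]
        c,sz,a=cv2.minAreaRect(Q[:,:2].astype(np.float32)); 
        w,V=np.linalg.eigh(np.cov(top[:,:2].T)); ax=V[:,1]
        s=(Q[:,:2]-top[:,:2].mean(0))@ax
        print(n,"roller",np.array(c).round(4),np.array(sz).round(3),"ztop",np.percentile(Q[:,2],98).round(4),"axis deg",np.degrees(np.arctan2(ax[1],ax[0])).round(2),"len",np.ptp(s).round(3),"topmean",top.mean(0).round(4), "midpt",(top[:,:2].mean(0)+ax*(s.max()+s.min())/2).round(4))
    # shelf
    box=(abs(P[:,0]-.5)<.25)&(P[:,1]>.12)&(P[:,1]<.42)
    for lo,hi in ((.136,.150),(.036,.048)):
        S=P[box&(P[:,2]>lo)&(P[:,2]<hi)]
        if lo<.1: S=S[(S[:,0]<.62)&(S[:,0]>.38)]
        if len(S)<50: print(n,lo,len(S));continue
        c,sz,a=cv2.minAreaRect(S[:,:2].astype(np.float32)); print(n,lo,len(S),np.array(c).round(4),np.array(sz).round(4),round(a,2),"z",np.median(S[:,2]).round(4)); print(cv2.boxPoints((c,sz,a)).round(4).tolist())
E
```

```text
top roller [0.1796 0.2962] [0.253 0.089] ztop 0.0912 axis deg -153.93 len 0.253 topmean [0.1787 0.2955 0.0854] midpt [0.1797 0.2959]
top roller [ 0.6913 -0.2113] [0.049 0.142] ztop 0.0519 axis deg 149.03 len 0.142 topmean [ 0.6901 -0.2102  0.0459] midpt [ 0.6913 -0.211 ]
top roller [0.4524 0.0862] [0.064 0.181] ztop 0.0659 axis deg 170.04 len 0.181 topmean [0.4519 0.0862 0.0601] midpt [0.4524 0.0861]
top 0.136 7518 [0.5034 0.246 ] [0.1361 0.3205] 75.17 z 0.1413
[[0.3310999870300293, 0.22120000422000885], [0.6409000158309937, 0.13920000195503235], [0.6757000088691711, 0.27079999446868896], [0.3659000098705292, 0.35280001163482666]]
top 0.036 83 [0.4524 0.267 ] [0.3156 0.07  ] 72.18 z 0.0422
[[0.3707999885082245, 0.1274999976158142], [0.4374000132083893, 0.10599999874830246], [0.5339999794960022, 0.4065000116825104], [0.4672999978065491, 0.4278999865055084]]
side roller [0.2045 0.3004] [0.215 0.081] ztop 0.0907 axis deg -155.51 len 0.216 topmean [0.2028 0.3027 0.0854] midpt [0.2031 0.3028]
side roller [ 0.6898 -0.2142] [0.05 0.14] ztop 0.0501 axis deg 148.48 len 0.141 topmean [ 0.6885 -0.2155  0.0449] midpt [ 0.6891 -0.2159]
side roller [0.4517 0.0792] [0.066 0.184] ztop 0.0648 axis deg 169.71 len 0.183 topmean [0.4504 0.0812 0.0597] midpt [0.453  0.0807]
side 0.136 4700 [0.5053 0.2451] [0.1431 0.3212] 74.82 z 0.1411
[[0.33149999380111694, 0.21799999475479126], [0.6414999961853027, 0.1339000016450882], [0.6790000200271606, 0.2721000015735626], [0.36899998784065247, 0.3562000095844269]]
side 0.036 826 [0.4994 0.2511] [0.032  0.2538] 74.15 z 0.0398
[[0.37299999594688416, 0.2703999876976013], [0.6172000169754028, 0.20110000669956207], [0.6258999705314636, 0.23180000483989716], [0.3817000091075897, 0.3012000024318695]]
```

Chosen: the middle roller at (312,268). It measures 64 × 181 mm with its top at 65 mm, while the other two are about 49 × 142 mm and 89 × 253 mm. Bay origin is about (0.4945, 0.2093) with x pointing at 75°. The roller sits at bay x ≈ -131 mm, y ≈ +9 mm, about 5° out of square. Next is a close crop to check the choice, then raise the arm and turn the wrist.

```bash
python3 - <<'E'
from h import *
a=np.load("f_top.npz")["im"][130:340,160:350]; b=np.load("f_side.npz")["im"][120:310,200:380]
save("crop.png",np.hstack([cv2.resize(a,(380,400)),cv2.resize(b,(400,400))]))
E
```

```text
(no output)
```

View pics/crop.png

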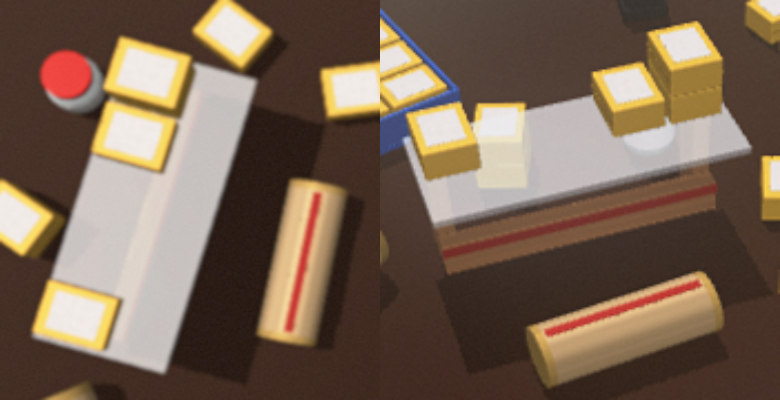

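Emit:
drive_tool --targets '[[[0,0,0,0,0,-0.045,0],[0,0,0,0,0,-0.045,0],[0,0,0,0,0,-0.045,0],[0,0,0.14,0,0,0,0],[0,0,0.14,0,0,0,0],[0,0,0.14,0,0,0,0],[0,0,0.14,0,0,0,0],[0,0,0.14,0,0,0,0],[0,0,0.14,0,0,0,0],[0,0,0.14,0,0,0,0]]]'

```text
time: 1.9
ee_pos: [0.2807, 0.5583, 0.3657]
tcp_rot: [[-0.119, 0.993, -0.0], [0.993, 0.119, -0.0], [-0.0, -0.0, -1.0]]
wrist_force: [0.8, -0.5, -0.5]
gripper_width: 1.0
```

The crop shows the mid-size roller with its stripe on top, directly facing the rail's red strip under the shelf. On to the hover point.

Emit:
drive_tool --targets '[[[0,0,0.127,0,0,0,0],[0,0,0.127,0,0,0,0],[0,0,0.127,0,0,0,0],[0,0,0,-0.04,0.024,0,0],[0,0,0,-0.04,0.024,0,0],[0,0,0,-0.04,0.024,0,0],[0,0,0,-0.04,0.024,0,0],[0,0,0,-0.04,0.024,0,0],[0,0,0,-0.04,0.024,0,0],[0,0,0,-0.04,0.024,0,0]]]'

```text
time: 2.9
ee_pos: [0.3724, 0.2433, 0.3659]
tcp_rot: [[0.253, 0.968, 0.001], [0.968, -0.253, 0.0], [0.001, 0.001, -1.0]]
wrist_force: [0.5, -0.1, -0.1]
gripper_width: 1.0
```

Emit:
drive_tool --targets '[[[0,0,0,-0.04,0.024,0,0],[0,0,0,-0.04,0.024,0,0],[0,0,0,-0.04,0.024,0,0],[0,0,0,-0.04,0.024,0,0],[0,0,0,-0.04,0.024,0,0],[0,0.14,0,0,0,0,0],[0,0.14,0,0,0,0,0],[0,0.14,0,0,0,0,0],[0,0.14,0,0,0,0,0],[0,0.14,0,0,0,0,0]]]'

```text
time: 3.9
ee_pos: [0.4382, 0.0206, 0.3668]
tcp_rot: [[0.191, 0.967, 0.168], [0.737, -0.255, 0.626], [0.648, 0.004, -0.761]]
wrist_force: [-0.9, 0.4, -0.5]
gripper_width: 0.996
```

```bash
python3 - <<'E'
from h import *
s=bot.sense(); print(s["time"],np.round(s["joint_pos"],3),s["ee_pos"].round(4) if hasattr(s["ee_pos"],"round") else s["ee_pos"],np.round(s["tcp_rot"],3))
E
```

```text
3.9 [-0.438  0.032  1.984  0.714  1.343 -0.428] [0.4382 0.0206 0.3668] [[ 0.191  0.967  0.168]
 [ 0.737 -0.255  0.626]
 [ 0.648  0.004 -0.761]]
```

Emit:
drive_tool --targets '[[[0,0,0,-0.033,-0.001,0.037,0],[0,0,0,-0.033,-0.001,0.037,0],[0,0,0,-0.033,-0.001,0.037,0],[0,0,0,-0.033,-0.001,0.037,0],[0,0,0,-0.033,0,0.037,0],[0,0,0,-0.033,0,0.037,0],[0,0,0,0,0,0,0]]]'

```text
time: 4.6
ee_pos: [0.4278, 0.0155, 0.0622]
tcp_rot: [[0.203, 0.967, 0.153], [0.736, -0.253, 0.627], [0.646, -0.015, -0.764]]
wrist_force: [-0.4, 1.2, 0.6]
gripper_width: 0.996
```

```bash
cat >> h.py <<'E'
O=np.array([.4945,.2093]); IN=np.array([.2588,.9659]); YB=np.array([-.9659,.2588])
def state():
    s=bot.sense(); R=np.array(s["tcp_rot"]); p=np.array(s["ee_pos"]); tip=p+.008*R[:,2]; low=tip-.01*R[:,0]; lead=tip+.01*R[:,0]
    f=lambda q:np.round([(q[:2]-O)@IN,(q[:2]-O)@YB,q[2]],4)
    print("t",round(s["time"],2),"tcp",p.round(4),"bay tip",f(tip),"low z",low[2].round(4),"lead",f(lead),"yaw of y",np.degrees(np.arctan2(R[1,1],R[0,1])).round(2),"F",np.round(s["wrist_force"],1))
    return s
def roller(n="side"):
    im,d=vision.grab_frame(n)
    for r in spotter.trace(n,"roller"):
        Q,u,v=cloud(n,d,r["pixels"]); 
        if len(Q)<200: continue
        Q=Q[(Q[:,2]>.012)&(Q[:,2]<.07)]; c=np.median(Q,0)
        b=(c[:2]-O)
        if abs(b@YB)>.1 or b@IN>.08 or b@IN<-.25: continue
        t=Q[Q[:,2]>.05]; w,V=np.linalg.eigh(np.cov(t[:,:2].T)); a=V[:,1]*np.sign(V[0,1]); s=(Q[:,:2]-t[:,:2].mean(0))@a
        m=t[:,:2].mean(0)+a*(s.max()+s.min())/2-O
        print(n,"roller p",round(r["p"],2),"ridge bay x,y",(m@IN).round(4),(m@YB).round(4),"yaw",np.degrees(np.arctan2(a[1],a[0])).round(2),"len",np.ptp(s).round(3))
    return im
E
python3 - <<'E'
from h import *
s=state(); save("s1.png",roller("side")); roller("top")
E
```

```text
t 4.6 tcp [0.4278 0.0155 0.0622] bay tip [-0.1993  0.0144  0.0561] low z 0.0496 lead [-0.1916  0.0143  0.0625] yaw of y -14.68 F [-0.4  1.2  0.6]
side roller p 0.59 ridge bay x,y -0.1431 0.0095 yaw -15.97 len 0.183
top roller p 0.96 ridge bay x,y -0.1297 0.009 yaw -9.74 len 0.181
```

View pics/s1.png

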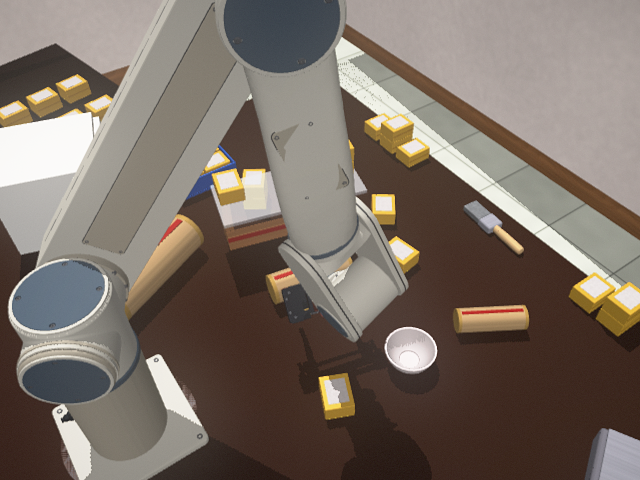

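The arm hides the roller from the side camera, but the top camera still reads it: bay x -130 mm, y +9 mm, yaw -9.7° against -15° for the rail. Tips to the table behind it, then approach.

Emit:
drive_tool --targets '[[[0,0,0,-0.014,0.003,0.0165,0],[0,0,0,-0.014,0.002,0.0165,0],[0,0,0,0.0076,0,0.0065,0],[0,0,0,0.0076,0,0.0065,0],[0,0,0,0.0038,0,0.0032,0],[0,0,0,0,0,0,0]]]'

```text
time: 5.4
ee_pos: [0.4435, 0.0376, 0.0265]
tcp_rot: [[0.191, 0.968, 0.164], [0.741, -0.252, 0.623], [0.644, 0.003, -0.765]]
wrist_force: [-0.4, 0.1, -0.6]
gripper_width: 1.0
```

```bash
python3 - <<'E'
from h import *
state(); roller("top"); im,_=vision.grab_frame("wrist"); save("w1.png",im)
E
```

```text
t 5.4 tcp [0.4435 0.0376 0.0265] bay tip [-0.1739  0.0049  0.0204] low z 0.0139 lead [-0.1663  0.005   0.0268] yaw of y -14.57 F [-0.4  0.1 -0.6]
top roller p 0.9 ridge bay x,y -0.1296 0.0089 yaw -9.67 len 0.181
```

View pics/w1.png

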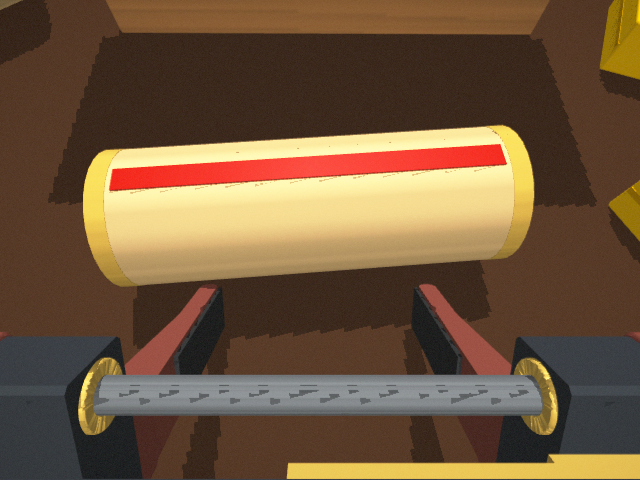

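Wrist view: the roller is ahead with its stripe on top (110–505, 155–190), the fingertips sit behind its middle (215,290 and 425,290), and the rail is beyond. Drop the tips 7 mm and begin pushing slowly.

Emit:
drive_tool --targets '[[[0,0,0,-0.0045,0,0.0054,0],[0,0,0,0,0,0,0],[0,0,0,0.0038,0,0.0032,0],[0,0,0,0.0038,0,0.0032,0],[0,0,0,0.0038,0,0.0032,0],[0,0,0,0.0038,0,0.0032,0],[0,0,0,0.0038,0,0.0032,0],[0,0,0,0.0038,0,0.0032,0],[0,0,0,0.0038,0,0.0032,0],[0,0,0,0.0038,0,0.0032,0]]]'

```text
time: 6.55
ee_pos: [0.453, 0.0757, 0.0179]
tcp_rot: [[0.194, 0.967, 0.163], [0.74, -0.253, 0.623], [0.644, 0.0, -0.765]]
wrist_force: [-0.0, 0.0, -0.5]
gripper_width: 0.998
```

```bash
python3 - <<'E'
from h import *
state(); roller("top"); im,_=vision.grab_frame("wrist"); save("w2.png",im)
E
```

```text
t 6.55 tcp [0.453  0.0757 0.0179] bay tip [-0.1347  0.0055  0.0118] low z 0.0053 lead [-0.127   0.0055  0.0182] yaw of y -14.66 F [-0.   0.  -0.5]
top roller p 0.89 ridge bay x,y -0.0954 0.0113 yaw -10.57 len 0.181
```

View pics/w2.png

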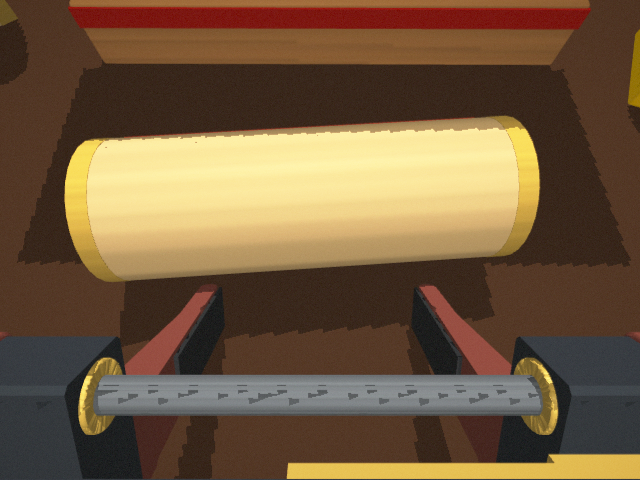

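It rolls truly: 35 mm of travel, and the stripe has gone over the front. It's still about 4.4° out of square, and the leading finger plus the rail should correct that.

Emit:
drive_tool --targets '[[[0,0,0,0.0038,0,0.0032,0],[0,0,0,0.0038,0,0.0032,0],[0,0,0,0.0038,0,0.0032,0],[0,0,0,0.0038,0,0.0032,0],[0,0,0,0.0038,0,0.0032,0],[0,0,0,0.0038,0,0.0032,0],[0,0,0,0.0038,0,0.0032,0],[0,0,0,0.0038,0,0.0032,0],[0,0,0,0.0023,0,0.0019,0],[0,0,0,0.0023,0,0.0019,0]]]'

```text
time: 7.7
ee_pos: [0.4645, 0.1198, 0.0179]
tcp_rot: [[0.194, 0.967, 0.163], [0.74, -0.253, 0.623], [0.644, -0.0, -0.765]]
wrist_force: [-0.5, 0.4, -0.3]
gripper_width: 0.998
```

```bash
cat >> h.py <<'E'
def wr(f=None):
    im,d=vision.grab_frame("wrist")
    P,u,v=cloud("wrist",d); B=np.stack([(P[:,:2]-O)@IN,(P[:,:2]-O)@YB,P[:,2]],1)
    if f: save(f,im)
    q=B[(B[:,2]>.028)&(B[:,2]<.041)&(B[:,0]>.02)&(B[:,0]<.05)&(abs(B[:,1])<.13)]
    if len(q)>50: print("rail face x at y=0, slope deg",np.polyfit(q[:,1],q[:,0],1).round(4)[::-1],len(q))
    T=B[(B[:,2]>.045)&(B[:,2]<.072)&(abs(B[:,1])<.13)&(B[:,0]>-.17)&(B[:,0]<.03)]
    from scipy.optimize import least_squares
    g=lambda k:np.hypot(T[:,0]-k[0]-k[1]*T[:,1],T[:,2]-k[2])-.032
    k=least_squares(g,[np.median(T[:,0]),0,.032],loss="soft_l1",f_scale=.001).x
    ok=abs(g(k))<.003; y=T[ok,1]
    print("wrist roller axis x at y=0",k[0].round(4),"slope rad",k[1].round(4),"z",k[2].round(4),"y ends",y.min().round(4),y.max().round(4),"mid x",(k[0]+k[1]*(y.min()+y.max())/2).round(4),ok.sum(),len(T))
E
python3 - <<'E'
from h import *
state(); roller("top"); wr("w3.png")
E
```

```text
t 7.7 tcp [0.4645 0.1198 0.0179] bay tip [-0.0891  0.0058  0.0118] low z 0.0054 lead [-0.0814  0.0058  0.0183] yaw of y -14.66 F [-0.5  0.4 -0.3]
top roller p 0.7 ridge bay x,y -0.05 0.0149 yaw -11.92 len 0.18
rail face x at y=0, slope deg [0.033  0.0027] 12299
wrist roller axis x at y=0 -0.0447 slope rad -0.0719 z 0.0313 y ends -0.0767 0.1075 mid x -0.0458 54552 62360
```

View pics/w3.png

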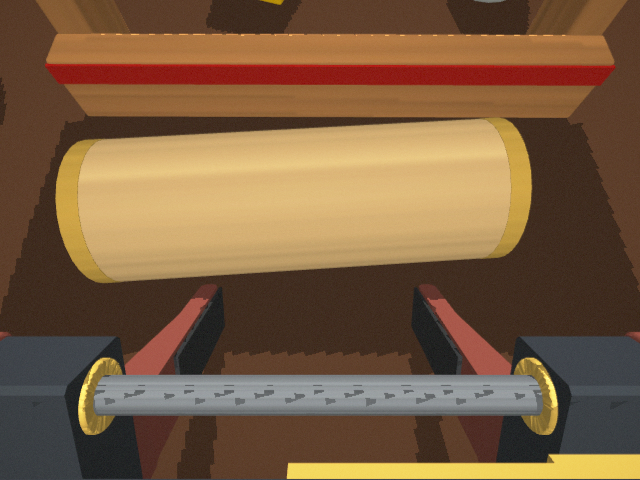

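The rail face measures x = 33 mm (32 expected), which confirms the bay frame. The roller is at x ≈ -46 mm, y ≈ +15 mm, skewed -0.072 rad. I'll back off slightly and shift 35 mm left, so the finger pushes near the lagging left end and squares it.

Emit:
drive_tool --targets '[[[0,0,0,-0.0046,0,-0.0038,0],[0,0,0,0,-0.02,0,0],[0,0,0,0,-0.015,0,0],[0,0,0,0.0038,0,0.0032,0],[0,0,0,0.0031,0,0.0026,0],[0,0,0,0.0031,0,0.0026,0],[0,0,0,0.0031,0,0.0026,0],[0,0,0,0.0031,0,0.0026,0],[0,0,0,0.0031,0,0.0026,0],[0,0,0,0.0031,0,0.0026,0]]]'

```text
time: 8.85
ee_pos: [0.4367, 0.1512, 0.0179]
tcp_rot: [[0.193, 0.967, 0.163], [0.74, -0.253, 0.623], [0.644, 0.0, -0.765]]
wrist_force: [-0.0, -0.0, -0.3]
gripper_width: 0.997
```

```bash
python3 - <<'E'
from h import *
state(); wr("w4.png")
E
```

```text
t 8.85 tcp [0.4367 0.1512 0.0179] bay tip [-0.0659  0.0408  0.0118] low z 0.0054 lead [-0.0582  0.0408  0.0183] yaw of y -14.66 F [-0.  -0.  -0.3]
rail face x at y=0, slope deg [0.0332 0.0012] 11568
wrist roller axis x at y=0 -0.0228 slope rad -0.0763 z 0.0314 y ends -0.0752 0.1087 mid x -0.0241 55280 63081
```

Emit:
drive_tool --targets '[[[0,0,0,0.0023,0,0.0019,0],[0,0,0,0.0023,0,0.0019,0],[0,0,0,0.0023,0,0.0019,0],[0,0,0,0.0023,0,0.0019,0],[0,0,0,0.0023,0,0.0019,0],[0,0,0,0.0023,0,0.0019,0],[0,0,0,0.0016,0,0.0013,0],[0,0,0,0.0016,0,0.0013,0]]]'

```text
time: 9.7
ee_pos: [0.4421, 0.1722, 0.0181]
tcp_rot: [[0.194, 0.967, 0.163], [0.74, -0.253, 0.623], [0.644, 0.0, -0.765]]
wrist_force: [-0.3, -1.7, -0.0]
gripper_width: 1.001
```

```bash
python3 - <<'E'
from h import *
state(); wr("w5.png")
E
```

```text
t 9.7 tcp [0.4421 0.1722 0.0181] bay tip [-0.0442  0.0411  0.012 ] low z 0.0055 lead [-0.0366  0.0411  0.0184] yaw of y -14.66 F [-0.3 -1.7 -0. ]
rail face x at y=0, slope deg [ 0.035  -0.0036] 4985
wrist roller axis x at y=0 -0.0028 slope rad -0.0624 z 0.0314 y ends -0.0744 0.1102 mid x -0.004 55667 63483
```

View pics/w5.png

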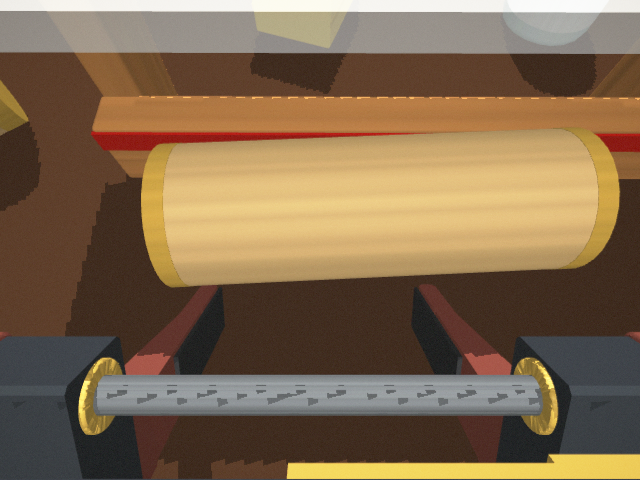

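The right end is on the rail and the left finger is now squaring the roller, at 1.7 N. Small steps from here.

Emit:
drive_tool --targets '[[[0,0,0,0.0012,0,0.001,0],[0,0,0,0.0012,0,0.001,0],[0,0,0,0.0012,0,0.001,0],[0,0,0,0,0,0,0]]]'

```text
time: 10.15
ee_pos: [0.4433, 0.1768, 0.0182]
tcp_rot: [[0.194, 0.967, 0.163], [0.74, -0.253, 0.623], [0.644, -0.0, -0.765]]
wrist_force: [0.0, -1.2, 0.3]
gripper_width: 1.001
```

```bash
python3 - <<'E'
from h import *
state(); wr()
E
```

```text
t 10.15 tcp [0.4433 0.1768 0.0182] bay tip [-0.0395  0.0411  0.0121] low z 0.0056 lead [-0.0318  0.0411  0.0185] yaw of y -14.66 F [ 0.  -1.2  0.3]
rail face x at y=0, slope deg [0.0365 0.005 ] 3634
wrist roller axis x at y=0 -0.001 slope rad -0.0318 z 0.0314 y ends -0.0733 0.1095 mid x -0.0015 56392 64171
```

Emit:
drive_tool --targets '[[[0,0,0,0.0012,0,0.001,0],[0,0,0,0.0008,0,0.0006,0],[0,0,0,0,0,0,0]]]'

```text
time: 10.5
ee_pos: [0.444, 0.1792, 0.0183]
tcp_rot: [[0.194, 0.967, 0.163], [0.74, -0.253, 0.623], [0.644, 0.0, -0.765]]
wrist_force: [-0.9, -1.3, 0.0]
gripper_width: 1.002
```

```bash
python3 - <<'E'
from h import *
state(); wr()
E
```

```text
t 10.5 tcp [0.444  0.1792 0.0183] bay tip [-0.037   0.041   0.0122] low z 0.0057 lead [-0.0293  0.0411  0.0186] yaw of y -14.66 F [-0.9 -1.3  0. ]
rail face x at y=0, slope deg [0.0377 0.0119] 2817
wrist roller axis x at y=0 0.0002 slope rad -0.0162 z 0.0314 y ends -0.073 0.1093 mid x -0.0001 56946 64752
```

Parked: x ≈ 0, y ≈ +18 mm, skew 0.016 rad. Back the hand straight out slowly, then check at rest.

Emit:
drive_tool --targets '[[[0,0,0,0.0004,0,0.0003,0],[0,0,0,0,0,0,0],[0,0,0,-0.0015,0,-0.0013,0],[0,0,0,-0.0038,0,-0.0032,0],[0,0,0,-0.0076,0,-0.0064,0],[0,0,0,-0.015,0,-0.013,0],[0,0,0,-0.015,0,-0.013,0],[0,0,0,-0.015,0,-0.013,0],[0,0,0,0,0,0,0],[0,0,0,0,0,0,0]]]'

```text
time: 11.55
ee_pos: [0.4249, 0.1051, 0.0192]
tcp_rot: [[0.195, 0.967, 0.164], [0.739, -0.255, 0.623], [0.644, -0.0, -0.765]]
wrist_force: [0.5, -0.2, -0.9]
gripper_width: 1.003
```

```bash
python3 - <<'E'
from h import *
state(); wr("w6.png"); wr()
E
```

```text
t 11.55 tcp [0.4249 0.1051 0.0192] bay tip [-0.1135  0.0402  0.0131] low z 0.0066 lead [-0.1059  0.0403  0.0195] yaw of y -14.78 F [ 0.5 -0.2 -0.9]
rail face x at y=0, slope deg [0.0371 0.0253] 2000
wrist roller axis x at y=0 -0.0002 slope rad -0.0212 z 0.0309 y ends -0.0726 0.1094 mid x -0.0006 35661 43240
rail face x at y=0, slope deg [0.0367 0.0232] 1977
wrist roller axis x at y=0 -0.0003 slope rad -0.0213 z 0.0309 y ends -0.0725 0.1094 mid x -0.0007 35840 43434
```

View pics/w6.png

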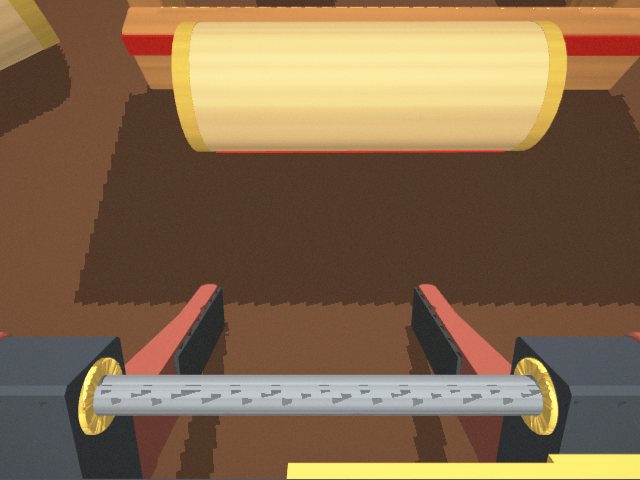

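The roller lies along the rail and at rest (two readings agree), with its stripe now low at the back (row 152), so it has really rolled. Handing in.

```bash
python3 -c "
from bench import bot; bot.close_job()"
```

```text
the job is handed in; nothing more can be done
```

I rolled the 64 × 180 mm roller into its bay with the open fingertips, keeping the hand slanted 40° and low behind it. Once one end touched the rail, I pressed the lagging end in to square it. I then backed the hand out and handed the job in at about 11.7 s.

**Final position:** two wrist-camera readings agreed that the roller was at rest at x ≈ -0.5 mm and y ≈ +18 mm. It was about 0.02 rad out of square and on the table. The stripe had turned from the top to low at the back, after about 130 mm of rolling.

**Forces:** the highest wrist force I read was about 2 N, though I only read it between moves.

**Checks that disagreed or were not made:**
- **Side camera:** its roller reading was off once the arm blocked its view, so I ignored it.
- **Rail measurement:** once the roller hid most of the rail, its face read 35–38 mm. That is unreliable. The clear views earlier gave 33 mm, against 32 mm expected.
- **Bystanders:** I did not measure the packets, jar and bowl again at the end. The hand's path stayed clear of them.

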